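Find the unlatched grille panel of the dust-extraction box and tip it open

TASK

The filter of the dust-extraction box on the bench has to be changed: of the four identical grille panels in its top, three are held shut by catches underneath and one is free. Press gently with the fingertips on the near edge of one panel after another until you find the one that rocks, then push its near edge on down until it stands open at more than 45 degrees, and leave it standing open. Do not force the caught panels (a light push is enough for the free one), and do not pick up or shift anything else on the bench.

Things in the scene. Friction and masses are not known exactly. Their poses are not given: they have to be found in the camera images.
- box: grey dust-extraction box fixed on the table, 242 mm deep (x), 516 wide (y), 140 tall, set 0 to 28 mm up on its screw feet. Origin: centre of its underside; x away from the robot, y left. Level top: rim 22 mm deep in front, four like panels in a row (1 leftmost to 4 rightmost, 107 mm apart), 77 mm shelf behind. Hollow for 95 mm under the panels; a ledge along the front wall reaches 20 mm in, 64 mm down.
- panel_1_edge (a point): press point of panel 1, on its top face: on its centre line, 20 mm in from its near edge, 50 mm before its pivot line; it moves with the panel. The panel is a perforated steel plate 140 (x) by 95 (y) by 4 mm, flush with the box's top, its pivot line along y under its middle. Axes: x from near to far edge, y left, z out of its top face.
- panel_1 (a joint): tilt of panel 1, rad: 0 flush and shut; grows as its near edge goes down into the box and its far edge rises; stop at 1.2. It cannot tilt the other way. A free panel has a stiff hinge (about 5 N at the press point moves it) and stays where left; a caught one gives 1 to 3 mm there (under 0.08 rad) and springs back. Just one of the four is free; all look alike.
- panel_2_edge (a point): press point of panel 2, on its top face: on its centre line, 20 mm in from its near edge, 50 mm before its pivot line; it moves with the panel. The panel is a perforated steel plate 140 (x) by 95 (y) by 4 mm, flush with the box's top, its pivot line along y under its middle. Axes: x from near to far edge, y left, z out of its top face.
- panel_2 (a joint): tilt of panel 2, rad: 0 flush and shut; grows as its near edge goes down into the box and its far edge rises; stop at 1.2. It cannot tilt the other way. A free panel has a stiff hinge (about 5 N at the press point moves it) and stays where left; a caught one gives 1 to 3 mm there (under 0.08 rad) and springs back. Just one of the four is free; all look alike.
- panel_3_edge (a point): press point of panel 3, on its top face: on its centre line, 20 mm in from its near edge, 50 mm before its pivot line; it moves with the panel. The panel is a perforated steel plate 140 (x) by 95 (y) by 4 mm, flush with the box's top, its pivot line along y under its middle. Axes: x from near to far edge, y left, z out of its top face.
- panel_3 (a joint): tilt of panel 3, rad: 0 flush and shut; grows as its near edge goes down into the box and its far edge rises; stop at 1.2. It cannot tilt the other way. A free panel has a stiff hinge (about 5 N at the press point moves it) and stays where left; a caught one gives 1 to 3 mm there (under 0.08 rad) and springs back. Just one of the four is free; all look alike.
- panel_4_edge (a point): press point of panel 4, on its top face: on its centre line, 20 mm in from its near edge, 50 mm before its pivot line; it moves with the panel. The panel is a perforated steel plate 140 (x) by 95 (y) by 4 mm, flush with the box's top, its pivot line along y under its middle. Axes: x from near to far edge, y left, z out of its top face.
- panel_4 (a joint): tilt of panel 4, rad: 0 flush and shut; grows as its near edge goes down into the box and its far edge rises; stop at 1.2. It cannot tilt the other way. A free panel has a stiff hinge (about 5 N at the press point moves it) and stays where left; a caught one gives 1 to 3 mm there (under 0.08 rad) and springs back. Just one of the four is free; all look alike.
- pigment_jar_mid (a point): small blue-labelled jar with black cap, 48 mm across, 58 mm tall, on the box's rear shelf; point at its centre. Leave alone.
- rosette_mid (a point): white plaster rosette, 56 mm across, 17 mm tall, on the box's rear shelf; point at its centre, 8 mm up. Leave alone.
- leaf_cast_mid (a point): dark resin leaf casting, 30 by 56 by 14 mm, on the box's rear shelf; point at its centre, 7 mm up. Leave alone.
- rotary_tool_mid (a point): black rotary grinding tool lying on the table to the right, about 190 mm long along its x, 48 mm thick; point on its axis. Leave alone.
- spatula_grip (a point): spatula with a wooden handle, 190 mm long, lying on the table before the box, under 30 mm high; point on its handle. Leave alone.
- plaster_bowl_mid (a point): green plaster-mixing bowl, 112 mm across, 58 mm tall, on the table to the left; point at its centre. Leave alone.
- yellow_tub_mid (a point): yellow tub with white cap, 84 mm across, 115 mm tall, on the table to the right; point at its centre. Leave alone.

How it is judged:
By the outcome, as a careful person would: the job done as asked, in the order asked, and still so for the second after the job is handed in, with the robot touching nothing.
It also fails if it takes over 51 s, if anything falls off the work surface, if the arm or the gripper's body presses on something with over 40 N, if the wrist force passes 120 N, or if a joint passes its speed limit or range.

ROBOT

A 6-joint arm with a two-finger parallel gripper is mounted at the origin on the work surface. World frame = base frame: x ahead of the robot, y to its left, z up, the work surface at z = 0. Lengths are in m, angles in rad, forces in N, time in s.
With the tool pointing down it reaches from about 0.25 to 0.775 m from the base axis. Payload 4 kg.
Tool frame: the origin (TCP) lies midway between the tips of the shut fingers; the grasp point (between the pads) lies 19 mm behind it; z points along the fingers, y is the line along which they close (so a half turn about z gives the same grasp; the last joint's range is limited). The gripper opens to 94 mm and grips with 3 to 60 N. Pads are 16 mm wide; open, the fingers measure 119 mm over their backs; the gripper's body (75 mm by 177 mm) begins 78 mm behind the grasp point.
Start: joints at [1.022, 0.087, 1.371, -0, 1.684, -0.103], TCP at [0.237, 0.496, 0.206] pointing down, gripper open.
Joint ranges: [-3.1, 3.1], [-0.76, 2.03], [0.27, 2.55], [-1.08, 4.22], [0.17, 2.65], [-2.57, 2.57]. Speed limits (rad/s): [2.79, 2.79, 3.14, 3.14, 3.14, 3.14].

INTERFACE

Orientations are given as [roll, pitch, yaw] about the fixed x, y, z axes, in that order (R = Rz(yaw) Ry(pitch) Rx(roll)).
In Python, from bench import get_obs, snapshot, close_job gives the robot as it stands. The module is installed in compiled form; this text tells all that it offers.
- The arm moves only by the tool drive_tool, never from a script. Its argument "commands" is a list of rows, each a list of 6 numbers: the shift along the tool's x, y, z in units of 0.04 m (1.0 is 0.04 m), then the turn, a rotation vector about the tool's x, y, z in units of 0.1 rad (1.0 is 0.1 rad). In form: [[dx, dy, dz, wx, wy, wz], ...]. A call has 1 to 20 rows; each row shifts and turns the commanded pose from where the row before left it, along the tool's axes as they then stand; what a row does not reach is not made up. A row lasts 1/8 s, in which the tool goes at most 62.5 mm and 10.7 degrees, less where a joint would pass 70% of its speed; a pose out of reach is approached as far as the arm can. A call with a number of a shift or a turn outside -1 to 1 is refused whole. A call with a gripper value outside its range is refused whole. "gripper" is the closure, from 0 (fully open) to 1 (shut), set as the call begins (left out, the last holds). The fingers move at their own pace and stop on an object; the grip force is fixed at half the most. Time passes only in rows, so rows that do not move let the fingers close. It gives the time, the measured TCP pose, the force, the opening and the grip force at its end, in the units of the state.
- get_obs(): the state, without advancing time (a new reading comes with each control period).
- snapshot(name): name is "side" or "top"; returns a dict with "image" (384x512x3 uint8, blue, green, red), "range_z" (384x512 float32, m along the optical axis (not along the pixel's ray), 0 where there is no reading), "fx", "fy", "cx", "cy" (pixels), "rvec" (rotation vector, rad) and "tvec" (3), from world to camera coordinates, as OpenCV has them. Camera axes: x right, y down, z forward; pixel columns grow to the right and rows downward; lengths in m; the calibration is good to about 2 mm. A picture is of the moment at which its call begins.
- close_job(): hands the job in; it is judged then, once.
The state is a dict: "time": time; "joint_positions": joint angles; "qvel": joint speeds; "joint_torque": joint torques, N m; "tool_pos": TCP position; "ee_rot": TCP orientation; "wrist_force": force on the tool from outside, world axes, zero at the start; "wrist_torque": the same for the moment, N m; "width": finger opening in m; "finger_force": force on a finger pad.
Only numpy, scipy, OpenCV 4.12 (cv2) and the standard library are available. Lean on these libraries where they do the work, as an engineer would, in place of code of your own. Each camera call takes 0.05 s, during which the arm holds its last target. There are 200 camera calls.

## Working session

There is one attempt and no reset: what is moved stays moved. The work goes in short steps, Python scripts to look and compute and a tool call to move; the robot and the scene stay as the last step left them, time stands still between calls to the robot, and variables do not carry over. Pictures are saved under pics/ and viewed, at most 10 in all, crops included, and the job is handed in when it is done.

Besides the shell and the picture viewer there is one more tool, called after "Call:" as name(argument=value, ...) on one line, values as JSON. drive_tool: Moves the arm, as the interface text tells. Its arguments: {"type":"object","properties":{"commands":{"type":"array"},"gripper":{"type":"number"}},"required":["commands"]}

```bash
mkdir -p pics; python3 - <<'E'
from bench import *
import cv2,numpy as np
o=get_obs();print({k:np.round(v,3) for k,v in o.items()})
for n in("top","side"):
    s=snapshot(n);cv2.imwrite(f"pics/{n}0.png",s["image"]);np.savez(n+"0.npz",**s)
    print(n,s["fx"],s["cx"],s["cy"],s["rvec"],s["tvec"])
E
```

```text
{'time': np.float64(0.0), 'joint_positions': array([ 1.022,  0.088,  1.372, -0.   ,  1.684, -0.103]), 'qvel': array([-0.   , -0.   ,  0.002, -0.001, -0.002,  0.001]), 'joint_torque': array([-1.0000e-03, -3.4018e+01, -3.0242e+01,  7.2000e-02,  3.3000e-02,
       -0.0000e+00]), 'tool_pos': array([0.237, 0.496, 0.204]), 'ee_rot': array([-3.139, -0.   ,  2.696]), 'wrist_force': array([-0.411,  0.372,  0.145]), 'wrist_torque': array([-0.008,  0.051,  0.002]), 'finger_force': np.float64(0.0), 'width': np.float64(0.094)}
top 413.5368697472728 251.90847823814877 189.08259826828564 [ 2.11825758 -2.11678162  0.20856591] [0.01883395 0.58938078 1.31175842]
side 472.7639775101119 249.78896982592633 194.03887241793993 [ 0.35348606 -2.62082655  1.42184412] [0.55632783 0.19745206 1.83208454]
```

View pics/top0.png

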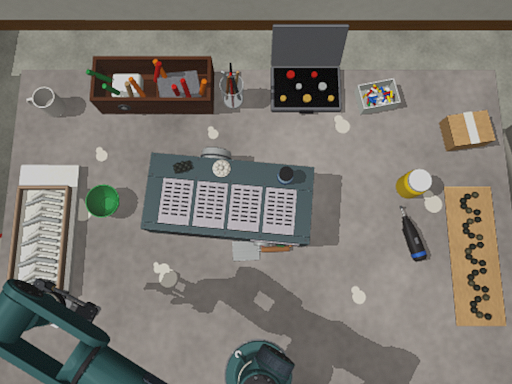

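View pics/side0.png

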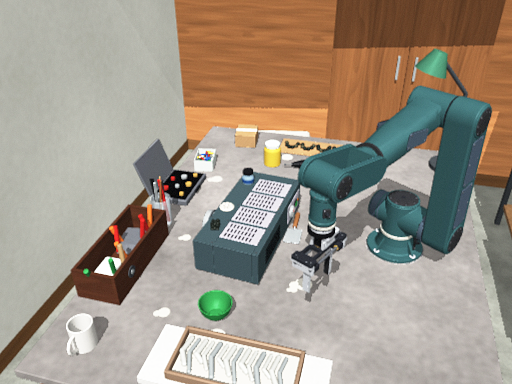

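The top view shows the box with corners near (151,153), (314,167), (309,244) and (142,230). The four grilles are centred near (176,200), (210,204), (245,208) and (280,211).

```bash
cat > h.py <<'E'
import numpy as np,cv2
def world(s,u,v,z=None):
    """pixel -> world, on plane z or by range"""
    R=cv2.Rodrigues(s["rvec"])[0];t=np.ravel(s["tvec"])
    d=R.T@np.array([(u-s["cx"])/s["fx"],(v-s["cy"])/s["fy"],1.]);c=-R.T@t
    k=s["range_z"][int(round(v)),int(round(u))] if z is None else (z-c[2])/d[2]
    return c+k*d
E
python3 - <<'E'
from h import *
s=dict(np.load("top0.npz"));im=s["image"]
zs=[world(s,u,v)[2] for u,v in((160,165),(250,172),(300,180),(193,200),(150,220),(305,230))];print(np.round(zs,4))
H=np.median(zs)
m=((im.min(2)>150)*255).astype(np.uint8);m[:176]=0;m[238:]=0;m[:,:150]=0;m[:,305:]=0
m=cv2.morphologyEx(m,cv2.MORPH_CLOSE,np.ones((5,5)))
cs=[c for c in cv2.findContours(m,0,2)[0] if cv2.contourArea(c)>400]
C=[]
for c in sorted(cs,key=lambda c:c[:,0,0].min()):
    (u,v),wh,a=cv2.minAreaRect(c);p=world(s,u,v,H);C.append(p);print(u,v,wh,a,np.round(p,4))
C=np.array(C)
# box top by height
g=np.array([[world(s,u,v) for u in range(512)] for v in range(384)])
m=((abs(g[...,2]-H)<.02)&(g[...,0]>.2)).astype(np.uint8);m[:130]=0;m[260:]=0;m[:,:130]=0;m[:,330:]=0
m=cv2.morphologyEx(m,cv2.MORPH_OPEN,np.ones((5,5)))
c=max(cv2.findContours(m,0,2)[0],key=cv2.contourArea);b=cv2.minAreaRect(c);print(b)
B=np.array([world(s,u,v,H) for u,v in cv2.boxPoints(b)]);print(B.round(4),[np.linalg.norm(B[i]-B[i-1]).round(3) for i in range(4)])
d=C[0]-C[-1];yaw=np.arctan2(-d[0],d[1]);print("yaw",yaw,"pitch",np.linalg.norm(d)/3)
e=B.mean(0);print("ctr",e)
ex=np.array([np.cos(yaw),np.sin(yaw),0]);print("box x of panel centres",(C-e)@ex)
E
```

```text
[0.1478 0.1494 0.1451 0.1453 0.1512 0.1485]
227.27203369140625 206.1895294189453 (136.16050720214844, 44.82343292236328) 5.26239538192749 [0.5179 0.0947 0.1482]
((227.57192993164062, 197.74493408203125), (169.37644958496094, 78.73895263671875), 5.440331935882568)
[[ 0.448   0.36    0.1482]
 [ 0.6951  0.3498  0.1482]
 [ 0.6432 -0.1798  0.1482]
 [ 0.4    -0.1502  0.1482]] [np.float64(0.512), np.float64(0.247), np.float64(0.532), np.float64(0.245)]
yaw -0.0 pitch 0.0
ctr [0.54658544 0.09492318 0.14817603]
box x of panel centres [-0.0287011]
```

Call:
drive_tool(commands=[[0,0,0,0,0,-0.875],[0,0,0,0,0,-0.875],[0,0,0,0,0,-0.875],[0,0,0,0,0,-0.875],[-0.83,-0.66,0,0,0,0],[-0.83,-0.66,0,0,0,0],[-0.83,-0.66,0,0,0,0],[-0.83,-0.66,0,0,0,0],[-0.83,-0.66,0,0,0,0],[-0.83,-0.66,0,0,0,0],[-0.83,-0.66,0,0,0,0],[-0.83,-0.66,0,0,0,0],[0,0,0.25,0,0,0],[0,0,0.25,0,0,0],[0,0,0,0,0,0],[0,0,0,0,0,0]], gripper=1)

```text
time: 2.1
tool_pos: [0.4806, 0.2615, 0.1855]
ee_rot: [3.141, -0.0, 3.047]
wrist_force: [0.8, -0.2, -0.4]
width: 0.0003
finger_force: 0.0
```

```bash
python3 - <<'E'
from bench import *
import cv2
a=snapshot("side")["image"][150:300,170:370];b=snapshot("top")["image"][140:260,130:330]
cv2.imwrite("pics/c1.png",cv2.hconcat([cv2.resize(a,(400,300)),cv2.resize(b,(400,300))]))
E
```

```text
(no output)
```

View pics/c1.png

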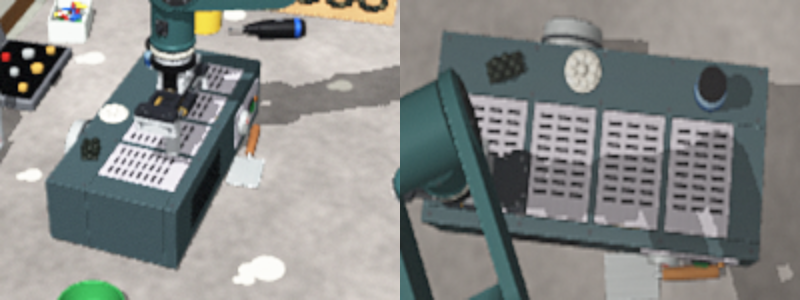

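The fingers hang near panel 1's near edge, at about (180,150) in the left crop. I'll check the lateral position by projecting the points.

```bash
python3 - <<'E'
from h import *
for n in("top","side"):
    s=dict(np.load(n+"0.npz"))
    P=np.array([[.4834,.2605,.148],[.4733,.154,.148],[.4632,.0474,.148],[.453,-.059,.148],[.4806,.2615,.1855]])
    q=cv2.projectPoints(P,s["rvec"],s["tvec"],np.array([[s["fx"],0,s["cx"]],[0,s["fy"],s["cy"]],[0,0,1]]),None)[0][:,0]
    print(n,q.round(0).tolist())
    im=cv2.resize(s["image"],None,fx=4,fy=4,interpolation=cv2.INTER_CUBIC)
    for u,v in q: cv2.circle(im,(int(4*u+2),int(4*v+2)),4,(0,0,255),-1)
    c=im[580:980,560:1260] if n=="top" else im[660:1120,760:1240]
    cv2.imwrite(f"pics/p_{n}.png",c[:590,:790])
s=dict(np.load("top0.npz"))
print([world(s,u,v,.148).round(3).tolist() for u,v in((176,200),(210,204),(245,208),(280,211))])
E
```

```text
top [[173.0, 217.0], [208.0, 221.0], [243.0, 224.0], [278.0, 227.0], [170.0, 217.0]]
side [[255.0, 235.0], [265.0, 218.0], [275.0, 203.0], [283.0, 189.0], [256.0, 227.0]]
[[0.537, 0.253, 0.148], [0.525, 0.148, 0.148], [0.512, 0.04, 0.148], [0.503, -0.067, 0.148]]
```

View pics/p_top.png

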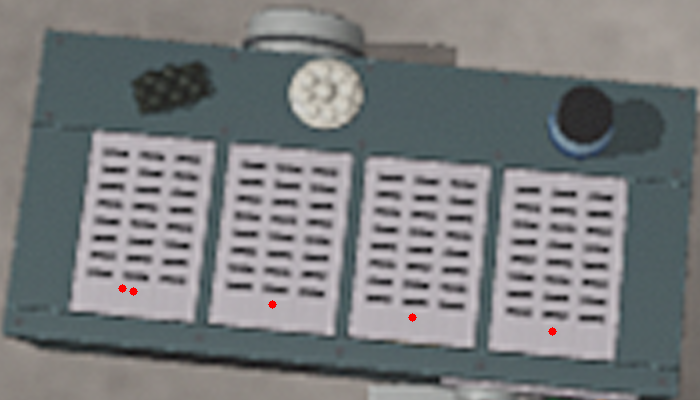

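View pics/p_side.png

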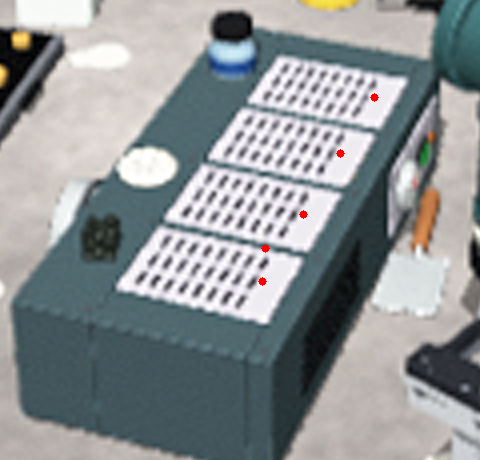

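The projected press points sit on the four near edges, centred to within about 3 mm. Next I lower onto panel 1.

Call:
drive_tool(commands=[[0,-0.08,0.25,0,0,0],[0,0,0.25,0,0,0],[0,0,0.2,0,0,0],[0,0,0.05,0,0,0],[0,0,0,0,0,0],[0,0,0,0,0,0]])

```text
time: 2.95
tool_pos: [0.4813, 0.2576, 0.1559]
ee_rot: [3.141, 0.001, 3.046]
wrist_force: [-0.2, 0.7, -0.6]
width: 0.0004
finger_force: 0.0
```

Call:
drive_tool(commands=[[0,0,0.075,0,0,0],[0,0,0.05,0,0,0],[0,0,0,0,0,0],[0,0,0,0,0,0]])

```text
time: 3.45
tool_pos: [0.481, 0.2575, 0.1505]
ee_rot: [3.142, 0.0, 3.046]
wrist_force: [1.4, -0.0, -0.2]
width: 0.0002
finger_force: 0.0
```

Call:
drive_tool(commands=[[0,0,0.05,0,0,0],[0,0,0,0,0,0],[0,0,0,0,0,0]])

```text
time: 3.82
tool_pos: [0.481, 0.2575, 0.1485]
ee_rot: [3.141, 0.0, 3.046]
wrist_force: [-0.4, 0.0, -0.5]
width: 0.0002
finger_force: 0.0
```

Call:
drive_tool(commands=[[0,0,0.04,0,0,0],[0,0,0,0,0,0],[0,0,0,0,0,0]])

```text
time: 4.2
tool_pos: [0.481, 0.2575, 0.1469]
ee_rot: [3.142, -0.0, 3.046]
wrist_force: [-0.4, -0.1, -0.4]
width: 0.0004
finger_force: 0.0
```

Call:
drive_tool(commands=[[0,0,0.03,0,0,0],[0,0,0,0,0,0],[0,0,0,0,0,0]])

```text
time: 4.58
tool_pos: [0.4811, 0.2574, 0.1465]
ee_rot: [3.141, 0.001, 3.046]
wrist_force: [-1.6, -1.1, 5.8]
width: 0.0006
finger_force: 2.6
```

Call:
drive_tool(commands=[[0,0,0.025,0,0,0],[0,0,0,0,0,0],[0,0,0,0,0,0]])

```text
time: 4.95
tool_pos: [0.4811, 0.2575, 0.1454]
ee_rot: [3.141, 0.001, 3.046]
wrist_force: [-1.9, -0.2, 4.6]
width: 0.0001
finger_force: 2.5
```

Call:
drive_tool(commands=[[0,0,0.025,0,0,0],[0,0,0,0,0,0],[0,0,0,0,0,0]])

```text
time: 5.32
tool_pos: [0.4811, 0.2575, 0.1444]
ee_rot: [3.141, 0.001, 3.046]
wrist_force: [-2.2, -0.5, 4.9]
width: 0.0004
finger_force: 2.6
```

Call:
drive_tool(commands=[[0,0,0.025,0,0,0],[0,0,0,0,0,0],[0,0,0,0,0,0]])

```text
time: 5.7
tool_pos: [0.4811, 0.2575, 0.1434]
ee_rot: [3.141, 0.001, 3.046]
wrist_force: [-2.0, -0.3, 4.9]
width: 0.0005
finger_force: 2.6
```

Call:
drive_tool(commands=[[0,0,0.025,0,0,0],[0,0,0,0,0,0],[0,0,0.02,0,0,0],[0,0,0,0,0,0],[0,0,0,0,0,0]])

```text
time: 6.32
tool_pos: [0.4812, 0.2575, 0.1416]
ee_rot: [3.141, 0.001, 3.046]
wrist_force: [-1.9, -1.3, 4.9]
width: 0.0006
finger_force: 2.7
```

It has gone down 5 mm at a steady 5 N, so panel 1 is the free one. I'll push on down, edging inward as it tilts.

Call:
drive_tool(commands=[[-0.02,0,0.1,0,0,0],[-0.02,0,0.1,0,0,0],[-0.03,0,0.1,0,0,0],[-0.03,0,0.1,0,0,0],[-0.03,0,0.1,0,0,0],[-0.03,0,0.1,0,0,0],[0,0,0,0,0,0]])

```text
time: 7.2
tool_pos: [0.4884, 0.257, 0.1178]
ee_rot: [3.14, 0.002, 3.046]
wrist_force: [-0.7, -0.0, 4.4]
width: 0.0006
finger_force: 1.9
```

Call:
drive_tool(commands=[[-0.03,0,0.1,0,0,0],[-0.03,0,0.1,0,0,0],[-0.03,0,0.1,0,0,0],[-0.03,0,0.1,0,0,0],[-0.03,0,0.1,0,0,0],[-0.03,0,0,0,0,0],[0,0,0,0,0,0]])

```text
time: 8.07
tool_pos: [0.4939, 0.2566, 0.0966]
ee_rot: [3.141, -0.002, 3.046]
wrist_force: [-3.2, 1.6, 3.1]
width: 0.0007
finger_force: 2.2
```

```bash
python3 - <<'E'
from bench import *
import cv2
a=snapshot("side")["image"][150:300,170:370]
cv2.imwrite("pics/c2.png",cv2.resize(a,(600,450)))
E
```

```text
(no output)
```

View pics/c2.png

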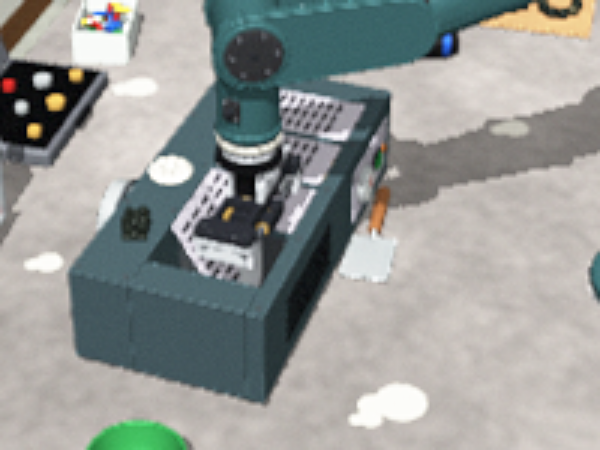

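Panel 1 stands steeply open in the crop, with its far edge at about (180,215). I'll push slightly further, back off and rise clear.

Call:
drive_tool(commands=[[-0.05,0,0,0,0,0],[-0.05,0,0,0,0,0],[0,0,0,0,0,0]])

```text
time: 8.5
tool_pos: [0.497, 0.256, 0.0954]
ee_rot: [-3.141, -0.004, 3.046]
wrist_force: [-5.1, 2.1, -0.1]
width: 0.0007
finger_force: 2.2
```

Call:
drive_tool(commands=[[0.15,0,0,0,0,0],[0.15,0,0,0,0,0],[0,0,-0.3,0,0,0],[0,0,-0.5,0,0,0],[0,0,-0.7,0,0,0],[0,0,-0.8,0,0,0],[0,0,-0.8,0,0,0],[0.8,0,-0.5,0,0,0],[0.9,0,0,0,0,0],[0.9,0,0,0,0,0],[0.9,0,0,0,0,0],[0,0,0,0,0,0],[0,0,0,0,0,0]])

```text
time: 10.12
tool_pos: [0.348, 0.2703, 0.2418]
ee_rot: [3.141, 0.002, 3.046]
wrist_force: [-0.5, -0.3, 0.6]
width: 0.0005
finger_force: 0.0
```

```bash
python3 - <<'E'
from bench import *
from h import *
s=snapshot("side");np.savez("side1.npz",**s)
cv2.imwrite("pics/c3.png",cv2.resize(s["image"][150:300,170:370],(600,450)))
t=snapshot("top")
g=np.array([[world(t,u,v) for u in range(155,200)] for v in range(170,240)]).reshape(-1,3)
M=np.array([.518,.096,0])+.1605*np.array([.0949,.9955,0]);ex=np.array([.9955,-.0949,0]);ey=np.array([.0949,.9955,0])
x=(g-M)@ex;y=(g-M)@ey
k=(abs(y)<.035)&(abs(x)<.04)
import collections
for a in np.arange(-.04,.04,.008):
    q=k&(x>=a)&(x<a+.008)
    if q.any(): print(round(a+.004,3),np.percentile(g[q,2],[10,50,90]).round(3))
E
```

```text
-0.036 [0.043 0.048 0.084]
-0.028 [0.049 0.092 0.1  ]
-0.02 [0.102 0.11  0.116]
-0.012 [0.119 0.126 0.133]
-0.004 [0.134 0.141 0.149]
0.004 [0.148 0.156 0.162]
0.012 [0.164 0.171 0.179]
0.02 [0.179 0.188 0.195]
0.028 [0.195 0.202 0.207]
0.036 [0.046 0.206 0.208]
```

View pics/c3.png

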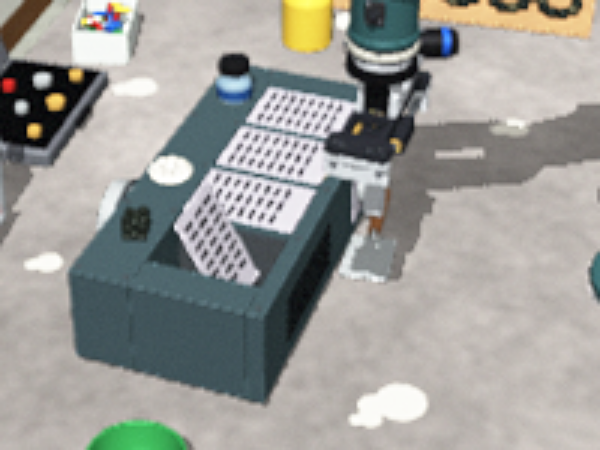

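Panel 1 stands open at (215,235), the others are flush and nothing else has moved. The height profile rises about 78 mm over 40 mm, which makes the tilt about 63°. The arm is clear, so I'll hand it in.

```bash
python3 -c "
from bench import *
print(close_job())"
```

```text
the job is handed in; nothing more can be done
None
```

Panel 1, the leftmost, was the free one: it now stands open at about 63°, the arm is clear of everything, no other panel was pressed, and the job was handed in at about 10 s.

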